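# Put the scoop away and draw the storage bin's glass lid shut

### The arm

A 6-joint arm with a two-finger parallel gripper is mounted at the origin on the work surface. World frame = base frame: x ahead of the robot, y to its left, z up, the work surface at z = 0. Lengths are in m, angles in rad, forces in N, time in s.
With the tool pointing down it reaches from about 0.35 to 0.975 m from the base axis. Payload 4.9 kg.
Tool frame: the origin (TCP) lies midway between the tips of the shut fingers; the grasp point (between the pads) lies 19 mm behind it; z points along the fingers, y is the direction in which the jaws open and shut (so a half turn about z gives the same grasp; the last joint's range is limited). The gripper opens to 85 mm and grips with 20 to 120 N. Pads are 22 mm wide; open, the fingers measure 114 mm over their backs; the gripper's body (76 mm by 85 mm) begins 54 mm behind the grasp point. The pads swing forward as they close: fully open they stand 13 mm farther back than shut.
Start: joints at [0.982, 0.053, 1.613, -0, 1.476, -0.119], TCP at [0.283, 0.557, 0.231] pointing down, gripper open.
Joint ranges: [-3.01, 3.01], [-1.01, 2.22], [0.06, 2.58], [-1.02, 4.17], [0.09, 2.62], [-3.14, 3.14]. Speed limits (rad/s): [2.57, 2.57, 3.14, 3.14, 3.14, 3.14].

### API

Orientations are given as a rotation vector (axis times angle).
In Python, from station import ctrl gives the robot as it stands.
- The arm moves only by the tool jog_arm, never from a script. Its argument "steps" is a list of rows, each an object of numbers: "dx", "dy", "dz": the shift along the world's x, y, z in units of 60 mm (1.0 is 60 mm); "twist": the turn about the world's z in units of 10 degrees (1.0 is 10 degrees). A call has 1 to 5 rows; each row is the pose to reach, as a shift and turn from the pose measured when the call began; what a row does not reach only later rows make up. A row lasts 1/8 s, in which the tool goes at most 62.5 mm and 10.7 degrees, less where a joint would pass 70% of its speed; a pose out of reach is approached as far as the arm can. A call with a gripper value outside its range is refused whole. "gripper" is the closure in counts, from 0 (fully open) to 255 (shut), set as the call begins (left out, the last holds). The fingers move at their own pace and stop on an object; "newtons" is the grip in N (left out, the last holds). Time passes only in rows, so rows that repeat a pose let the fingers close. It gives the time, the measured TCP pose, the force and the opening at its end, in the units of the state.
- ctrl.get_obs(): the state, without advancing time (a new reading comes with each control period).
- ctrl.get_image(name): name is "scene" or "top" or "wrist"; returns a dict with "frame" (480x640x3 uint8, red, green, blue), "range_z" (480x640 float32, m along the optical axis (not along the pixel's ray), 0 where there is no reading), "fx", "fy", "cx", "cy" (pixels), "extrinsics" (4x4, takes a point from camera to world coordinates). Camera axes: x right, y down, z forward; pixel columns grow to the right and rows downward; lengths in m; the calibration is good to about 2 mm. A picture is of the moment at which its call begins.
- ctrl.finish_job(): hands the job in, once; it reports no verdict.
The state is a dict: "t": time; "q": joint angles; "dq": joint speeds; "effort": joint torques, N m; "tool_pos": TCP position; "tool_rot": TCP orientation; "contact_force": force on the tool from outside, world axes, zero at the start; "wrist_torque": the same for the moment, N m; "opening": finger opening in m.
Only numpy, scipy, OpenCV 4.12 (cv2) and the standard library are available. Lean on these libraries where they do the work, as an engineer would, in place of code of your own. Each camera call takes 0.05 s, during which the arm holds its last target.

### The job

Put the scoop away in the white storage bin: set it down inside through the open front, without dropping it. Then close the bin by pressing gently with closed fingers on top of the dark glass lid and drawing it out from under the hood until it is fully home against the front wall; the glass cracks if pressed hard (25 N or more). Do not disturb the other things on the counter.

Things in the scene. Friction and masses are not known exactly. Their poses are not given: they have to be found in the camera images.
- bin: White open-topped storage bin, fixed, 360 long (its x) x 190 wide (y) x 83.5 high, walls and hood included. Origin: centre of its underside; its -x end is the front, nearest the robot (yaw within 0.3 rad of the robot's x). Inside: floor top at z = 6, y = -75 to 75, front wall's inner face at x = -174. The rear half (x = 0 to 180) is roofed by a fixed 5 mm thick hood.
- bin_stop (a point): Middle of the front wall's inner face at lid height (bin x = -174, y = 0, z = 76); axes as the bin's. The lid's front edge comes up against this wall when home. At the start the bin is open between this wall and the lid's front edge, 100 to 120 mm long (x) and 150 wide (y).
- panel: The lid: flat, smooth, dark glass panel, 190 long (x) x 162 wide (y) x 6 thick, 0.27 to 0.72 kg, no handle, loose in the bin's grooves (1.5 mm play at each side, 2.5 mm above). Origin: centre of its underside, 70 mm above the counter; x, y along the bin's. Origin at bin x = 21 to 41 at the start (open), -79 when fully home. Lips 5 mm wide, top at z = 83.5, cover its side edges.
- panel_front (a point): Middle of the lid's front edge on its top face (95 mm ahead of the lid's origin, 6 mm above it); axes as the lid's. At the start a strip 54 to 74 mm wide shows between this edge and the hood. The lid follows only if a fingertip presses down on it hard enough while pulling to -x, about 8 to 12 N; lighter, the finger slips over the glass. It cracks at 25 N.
- scoop: White plastic kitchen scoop, 130 long, 56 wide, 40 high, about 0.08 kg, standing upright on its flat bottom, left or right of the bin. Origin on its underside, 5 mm behind the bowl's rear wall. The bowl (60 long x 56 wide x 40 high, open on top) spans x = 5 to 65; the straight handle spans x = -65 to 5, is 18 wide (y) and 14 thick, z = 26 to 40.
- scoop_grip (a point): Point on the axis of the scoop's handle, 33 mm above its underside and 25 mm behind (-x) its origin; axes as the scoop's. Pinch the handle here across its 18 mm width (along y).
- mug: White mug with a side handle, 76 across, 85 high, origin under its centre. Stands at the other side of the bin from the scoop. Bystander.
- oil_bottle: Amber bottle, 74 across, 250 high, origin under its centre. Bystander.
- jar: Glass jar with steel cap, 80 across, 120 high, origin under its centre. Bystander.
- salt_pot: White ceramic pot, 62 across, 44 high, origin under its centre. Bystander.
- tin: Plain tin, 68 across, 80 high, origin under its centre. Bystander.
- wooden_spoon: Wooden spoon lying on the counter along its x, origin under its middle. Bystander.
- canister: Clear canister with white cap, 90 across, 140 high, origin under its centre. Bystander.

How it is judged:
By the outcome, as a careful person would: the job done as asked, in the order asked, and still so for the second after the job is handed in, with the robot touching nothing.
It also fails if it takes over 72 s, if anything falls off the work surface, if the arm or the gripper's body presses on something with over 40 N, if the wrist force passes 120 N, or if a joint passes its speed limit or range.

## Working session

There is one attempt and no reset: what is moved stays moved. The work goes in short steps, Python scripts to look and compute and a tool call to move; the robot and the scene stay as the last step left them, time stands still between calls to the robot, and variables do not carry over. Pictures are saved under pics/ and viewed, and the job is handed in when it is done.

Besides the shell and the picture viewer there is one more tool, called after "Call:" in YAML: its name, and indented under it one key for each argument. jog_arm: Moves the arm, as the interface text tells. Its arguments: {"type":"object","properties":{"steps":{"type":"array"},"gripper":{"type":"number"},"newtons":{"type":"number"}},"required":["steps"]}

```bash
mkdir -p pics; ls
cat > h.py <<'E'
import numpy as np, cv2
from station import ctrl
def grab(n,tag):
    d=ctrl.get_image(n); cv2.imwrite(f'pics/{tag}.png',d['frame'][:,:,::-1]); np.savez(f'{tag}.npz',**d); return d
def pts(d):
    z=d['range_z']; v,u=np.mgrid[:480,:640]
    P=np.stack([(u-d['cx'])/d['fx']*z,(v-d['cy'])/d['fy']*z,z],-1)
    E=d['extrinsics']; return P@E[:3,:3].T+E[:3,3]
def ray(d,u,v,h):
    E=d['extrinsics']; r=E[:3,:3]@np.array([(u-d['cx'])/d['fx'],(v-d['cy'])/d['fy'],1]); o=E[:3,3]
    return o+r*(h-o[2])/r[2]
E
python3 - <<'E'
from h import *
for n in ['scene','top','wrist']:
    d=grab(n,n+'0'); print(n,d['fx'],d['extrinsics'].round(3).tolist())
o=ctrl.get_obs(); print({k:np.round(v,3) for k,v in o.items()})
E
```

```text
pics
scene 570.8187761120807 [[0.384, 0.798, -0.464, 1.161], [0.923, -0.33, 0.195, -0.265], [0.002, -0.504, -0.864, 1.276], [0.0, 0.0, 0.0, 1.0]]
top 480.1929571827278 [[-0.005, -0.992, 0.129, 0.341], [-1.0, 0.003, -0.018, -0.005], [0.018, -0.129, -0.992, 1.274], [0.0, 0.0, 0.0, 1.0]]
wrist 415.5482198148137 [[0.453, 0.861, 0.232, 0.222], [0.892, -0.437, -0.12, 0.587], [-0.002, 0.261, -0.965, 0.374], [0.0, 0.0, 0.0, 1.0]]
{'t': np.float64(0.15), 'q': array([ 0.982,  0.053,  1.614,  0.   ,  1.476, -0.119]), 'dq': array([-0.001, -0.003, -0.004,  0.   ,  0.002,  0.   ]), 'effort': array([ 0.0000e+00, -3.9424e+01, -3.7072e+01, -0.0000e+00,  5.0000e-03,
       -0.0000e+00]), 'tool_pos': array([0.283, 0.557, 0.23 ]), 'tool_rot': array([-7.310e-01, -3.055e+00,  2.000e-03]), 'contact_force': array([0.065, 0.206, 0.163]), 'wrist_torque': array([ 0.013, -0.028,  0.016]), 'opening': np.float64(0.085)}
```

View pics/top0.png

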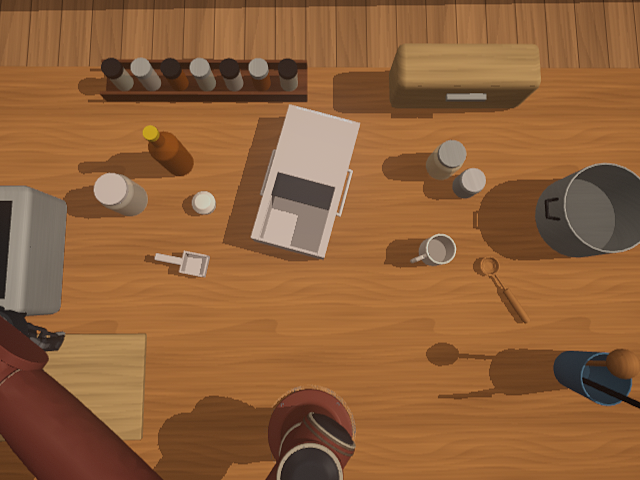

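View pics/scene0.png

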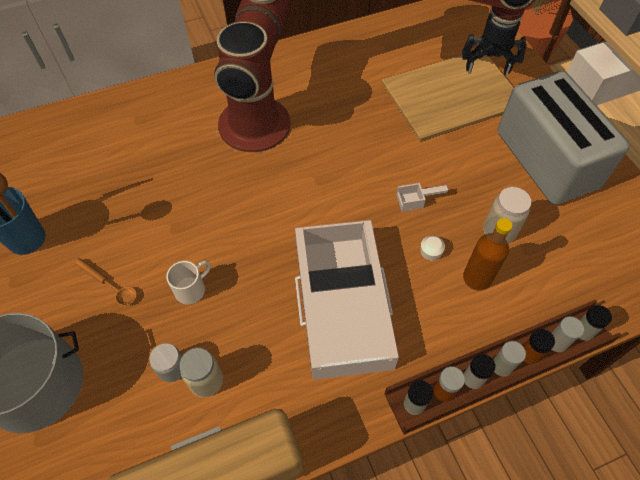

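The top view shows the scoop at about (180,263) with its handle to the left, the bin from (250,240) to (360,120), the glass strip at (303,192), and the salt pot at (203,203). Now I'll measure them.

```bash
cat > m.py <<'E'
from h import *
for n in ['top0','scene0']:
    d=dict(np.load(n+'.npz')); P=pts(d); X,Y,Z=P[...,0],P[...,1],P[...,2]
    ok=d['range_z']>0
    # bin footprint by rim points
    m=ok&(Z>.076)&(Z<.092)&(X>.4)&(X<.95)&(Y>-.2)&(Y<.2)
    nl,l,s,c=cv2.connectedComponentsWithStats(m.astype(np.uint8)); 
    k=1+np.argmax(s[1:,4]); mm=m  &cv2.dilate((l==k).astype(np.uint8),np.ones((9,9))).astype(bool)
    r=cv2.minAreaRect((P[mm][:,:2]*1000).astype(np.float32)); print(n,'bin',r, 'z',np.median(Z[mm]))
    print(cv2.boxPoints(r).round(0).tolist())
    # dark
    g=d['frame'].max(2); m=ok&(g<75)&(Z>.06)&(Z<.085)&(X>.45)&(X<.8)&(Y>-.15)&(Y<.15)
    r=cv2.minAreaRect((P[m][:,:2]*1000).astype(np.float32)); print('glass',r,m.sum(),np.median(Z[m])); print(cv2.boxPoints(r).round(0).tolist())
    # scoop
    m=ok&(Z>.006)&(Z<.06)&(X>.38)&(X<.53)&(Y>.15)&(Y<.42)
    print('scoop n',m.sum(),'z',np.percentile(Z[m],[50,95]))
    m=ok&(Z>.03)&(Z<.05)&(X>.38)&(X<.53)&(Y>.15)&(Y<.42)
    r=cv2.minAreaRect((P[m][:,:2]*1000).astype(np.float32)); print(r); print(cv2.boxPoints(r).round(0).tolist())
    q=P[m][:,:2]; 
    a=q[:,1]>np.percentile(q[:,1],100)-.05; h=q[a]; print('handle end mean',h.mean(0))
    vx=cv2.fitLine((h*1000).astype(np.float32),cv2.DIST_HUBER,0,.01,.01).ravel(); print('hline',vx)
    m=ok&(Z>.02)&(Z<.06)&(X>.5)&(X<.66)&(Y>.15)&(Y<.3); print('salt',P[m].mean(0),cv2.minEnclosingCircle((P[m][:,:2]*1000).astype(np.float32)))
E
python3 m.py
```

```text
top0 bin ((635.218994140625, 5.383056640625), (190.51641845703125, 361.4860534667969), 74.66825103759766) z 0.08413359376543428
[[436.0, -39.0], [784.0, -134.0], [835.0, 49.0], [486.0, 145.0]]
glass ((605.2340087890625, 14.546516418457031), (149.115966796875, 60.100318908691406), 74.73421478271484) 286 0.07678441733402142
[[557.0, -49.0], [615.0, -65.0], [654.0, 79.0], [596.0, 94.0]]
scoop n 724 z [0.01899912 0.04366677]
((431.4840393066406, 329.26190185546875), (129.69528198242188, 55.72853469848633), 78.73619842529297)
[[391.0, 271.0], [446.0, 260.0], [471.0, 387.0], [417.0, 398.0]]
handle end mean [0.43879724 0.36804819]
hline [1.9810721e-01 9.8018038e-01 4.3871030e+02 3.6808768e+02]
salt [0.58345703 0.27222492 0.03964837] ((585.660888671875, 275.81121826171875), 30.761205673217773)
scene0 bin ((634.016845703125, 6.273223876953125), (190.46804809570312, 365.9303283691406), 74.70999908447266) z 0.0832201838864971
[[432.0, -37.0], [785.0, -134.0], [836.0, 50.0], [483.0, 146.0]]
glass ((604.2125854492188, 14.902000427246094), (149.9737548828125, 56.04793167114258), 74.1116943359375) 1258 0.07611657820730822
[[557.0, -50.0], [611.0, -65.0], [652.0, 79.0], [598.0, 95.0]]
scoop n 767 z [0.02785115 0.04269769]
((430.0477600097656, 329.5670166015625), (131.43907165527344, 61.23444747924805), 81.91325378417969)
[[390.0, 269.0], [451.0, 260.0], [470.0, 390.0], [409.0, 399.0]]
handle end mean [0.44198687 0.36886578]
hline [1.9818632e-01 9.8016435e-01 4.4276291e+02 3.6888361e+02]
salt [0.59208497 0.27062158 0.03781435] ((586.7354736328125, 273.4296569824219), 32.10676193237305)
```

```bash
python3 -c "
import cv2
a=cv2.imread('pics/top0.png')[90:290,130:390]; b=cv2.imread('pics/scene0.png')[170:390,280:480]
cv2.imwrite('pics/c1.png',cv2.resize(a,None,fx=3,fy=3)); cv2.imwrite('pics/c2.png',cv2.resize(b,None,fx=2.7,fy=2.7))"
```

```text
(no output)
```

View pics/c1.png

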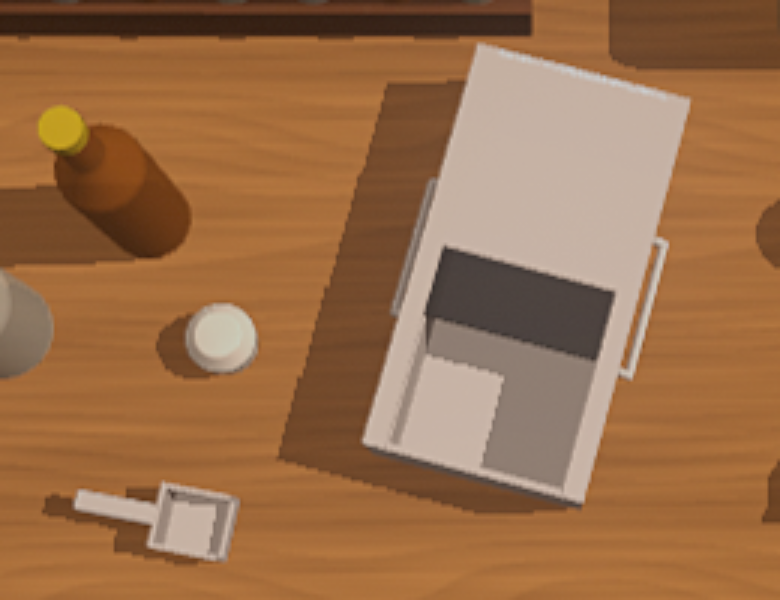

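Run:
```python
from h import *
for n in ['top0','scene0']:
    d=dict(np.load(n+'.npz')); P=pts(d); ok=d['range_z']>0
    for nm,b in dict(toaster=(.25,.6,.5,.9),canister=(.5,.7,.36,.5),oil=(.6,.8,.25,.36)).items():
        m=ok&(P[...,2]>.05)&(P[...,0]>b[0])&(P[...,0]<b[1])&(P[...,1]>b[2])&(P[...,1]<b[3])
        if n=='top0' and nm=='toaster': m&=P[...,0]>.33
        Q=P[m]; print(n,nm,Q.min(0).round(3) if len(Q) else 0,Q.max(0).round(3) if len(Q) else 0)
```

```text
top0 toaster [0.33 0.5  0.05] [0.6   0.706 0.206]
top0 canister [0.553 0.36  0.05 ] [0.699 0.5   0.255]
top0 oil [0.661 0.31  0.05 ] [0.734 0.36  0.256]
scene0 toaster [0.25 0.5  0.05] [0.6   0.801 0.507]
scene0 canister [0.554 0.36  0.05 ] [0.7   0.5   0.252]
scene0 oil [0.664 0.308 0.05 ] [0.738 0.36  0.256]
```

Call:
jog_arm:
  steps:
    - {"dx":0.1,"dy":-0.9,"dz":0,"twist":-1}
    - {"dx":0.6,"dy":-1.7,"dz":-0.2,"twist":-2}
    - {"dx":1.2,"dy":-2.4,"dz":-0.5,"twist":-3}
    - {"dx":1.9,"dy":-3.0,"dz":-0.8,"twist":-4}
    - {"dx":2.55,"dy":-3.4,"dz":-1.1,"twist":-5}
  gripper: 0

```text
t: 0.78
tool_pos: [0.4366, 0.3512, 0.1637]
tool_rot: [-1.961, -2.453, 0.002]
contact_force: [0.1, 1.0, 0.3]
opening: 0.0853
```

Call:
jog_arm:
  steps:
    - {"dx":0,"dy":0.03,"dz":-0.2,"twist":-1}
    - {"dx":0,"dy":0.03,"dz":-0.4,"twist":-2}
    - {"dx":0,"dy":0.03,"dz":-0.6,"twist":-2.4}
    - {"dx":0,"dy":0.03,"dz":-0.6,"twist":-2.4}
  gripper: 90

```text
t: 1.27
tool_pos: [0.4357, 0.3523, 0.1262]
tool_rot: [-2.427, -1.992, 0.006]
contact_force: [-0.4, 0.3, 0.6]
opening: 0.0553
```

Run:
```python
from h import *
d=grab('wrist','w1'); o=ctrl.get_obs(); print(o['tool_pos'],o['tool_rot'],o['opening'])
P=pts(d); m=(d['range_z']>0)&(P[...,2]>.03)&(P[...,2]<.05)&(P[...,0]>.36)&(P[...,0]<.53)&(P[...,1]>.2)&(P[...,1]<.45)&(d['frame'].min(2)>110)
r=cv2.minAreaRect((P[m][:,:2]*1000).astype(np.float32)); print(r,cv2.boxPoints(r).round())
for y in (.335,.345,.355,.365,.375):
    k=m&(abs(P[...,1]-y)<.003); print(y,P[k][:,0].min(),P[k][:,0].max(),np.median(P[k][:,2]))
```

```text
[0.43624746 0.3526853  0.12709288] [-2.4270334  -1.99247725  0.0034812 ] 0.055302079968016435
((431.186767578125, 332.34423828125), (130.06295776367188, 56.17160415649414), 78.65383911132812) [[391. 274.]
 [446. 263.]
 [472. 391.]
 [416. 402.]]
0.335 0.40251505669643256 0.4408119572968592 0.04136178166045629
0.345 0.4251282489361535 0.442770878252526 0.04119493405122415
0.355 0.42714988133508663 0.4452123537863955 0.041317025082404424
0.365 0.4287583041562505 0.44704091396068496 0.04142778484207629
0.375 0.4306977418427017 0.4489420209690191 0.04132111689886231
```

View pics/w1.png

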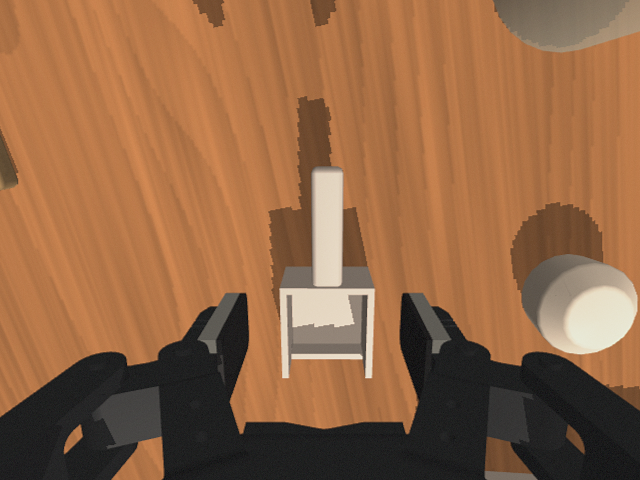

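The handle lies under the fingers at (328,225) and is aligned with the jaws. The wrist and top views agree within 3 mm. Descending to grasp.

Call:
jog_arm:
  steps:
    - {"dx":0,"dy":0.04,"dz":-0.6}
    - {"dx":0,"dy":0.04,"dz":-1.2}
    - {"dx":0,"dy":0.04,"dz":-1.7}
    - {"dx":0,"dy":0.04,"dz":-1.86}
    - {"dx":0,"dy":0.04,"dz":-1.86}

```text
validation failed for argument at $.st...
```

Call:
jog_arm:
  steps:
    - {"dz":0}
    - {"dz":0}
    - {"dz":0}
    - {"dz":0}
  gripper: 255
  newtons: 40

```text
validation failed for argument at $.st...
```

Call:
jog_arm:
  steps:
    - {"dx":0,"dy":0.04,"dz":-0.6,"twist":0}
    - {"dx":0,"dy":0.04,"dz":-1.2,"twist":0}
    - {"dx":0,"dy":0.04,"dz":-1.7,"twist":0}
    - {"dx":0,"dy":0.04,"dz":-1.86,"twist":0}
    - {"dx":0,"dy":0.04,"dz":-1.86,"twist":0}

```text
t: 1.95
tool_pos: [0.4364, 0.3553, 0.0158]
tool_rot: [-2.426, -1.993, 0.004]
contact_force: [0.1, -0.1, 0.6]
opening: 0.0556
```

Call:
jog_arm:
  steps:
    - {"dx":0,"dy":0,"dz":0,"twist":0}
    - {"dx":0,"dy":0,"dz":0,"twist":0}
    - {"dx":0,"dy":0,"dz":0,"twist":0}
    - {"dx":0,"dy":0,"dz":0,"twist":0}
  gripper: 255
  newtons: 40

```text
t: 2.45
tool_pos: [0.4374, 0.356, 0.0173]
tool_rot: [-2.427, -1.993, -0.001]
contact_force: [0.1, 1.1, 6.7]
opening: 0.0168
```

Call:
jog_arm:
  steps:
    - {"dx":0,"dy":0,"dz":0.3,"twist":0}
    - {"dx":0,"dy":0,"dz":0.9,"twist":0}
    - {"dx":0,"dy":-0.1,"dz":1.6,"twist":0}
    - {"dx":0.2,"dy":-0.6,"dz":2.1,"twist":-0.2}
    - {"dx":0.4,"dy":-1.4,"dz":2.2,"twist":-0.4}

```text
t: 3.08
tool_pos: [0.4631, 0.2725, 0.1536]
tool_rot: [2.494, 1.91, 0.011]
contact_force: [-0.1, -1.0, -1.4]
opening: 0.0173
```

Call:
jog_arm:
  steps:
    - {"dx":0.3,"dy":-0.9,"dz":0,"twist":0}
    - {"dx":0.55,"dy":-1.8,"dz":0,"twist":0}
    - {"dx":0.8,"dy":-2.7,"dz":0,"twist":0}
    - {"dx":1.07,"dy":-3.52,"dz":0,"twist":0}
    - {"dx":1.07,"dy":-3.52,"dz":0,"twist":0}

```text
t: 3.7
tool_pos: [0.528, 0.0585, 0.1544]
tool_rot: [2.498, 1.903, 0.011]
contact_force: [0.5, 1.2, -0.6]
opening: 0.0171
```

Run:
```python
from h import *
o=ctrl.get_obs(); print(o['tool_pos'],o['tool_rot'],o['opening'],o['contact_force'])
d=grab('wrist','w2'); grab('top','t2'); s=grab('scene','s2')
P=pts(d); o=ctrl.get_obs(); z=o['tool_pos'][2]
m=(d['range_z']>0)&(P[...,2]>z+.005)&(P[...,2]<z+.035)&(abs(P[...,0]-.53)<.1)&(abs(P[...,1]-.02)<.12)&(d['frame'].min(2)>90)
r=cv2.minAreaRect((P[m][:,:2]*1000).astype(np.float32)); print(r,cv2.boxPoints(r).round(),np.median(P[m][:,2]))
```

```text
[0.52797722 0.05845838 0.1543853 ] [2.49824276 1.90280163 0.01115834] 0.017066551604395765 [ 0.48338955  1.20558488 -0.58317615]
((523.5673828125, 63.85337829589844), (74.7233657836914, 37.202720642089844), 71.62848663330078) [[494.  34.]
 [529.  23.]
 [553.  93.]
 [518. 105.]] 0.17804291624537613
```

View pics/w2.png

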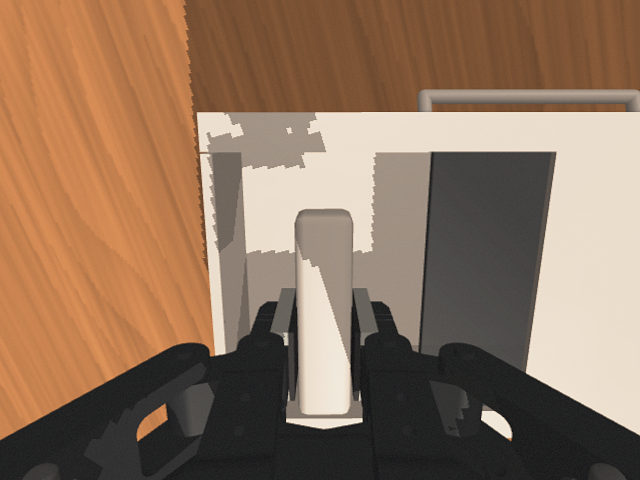

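View pics/s2.png

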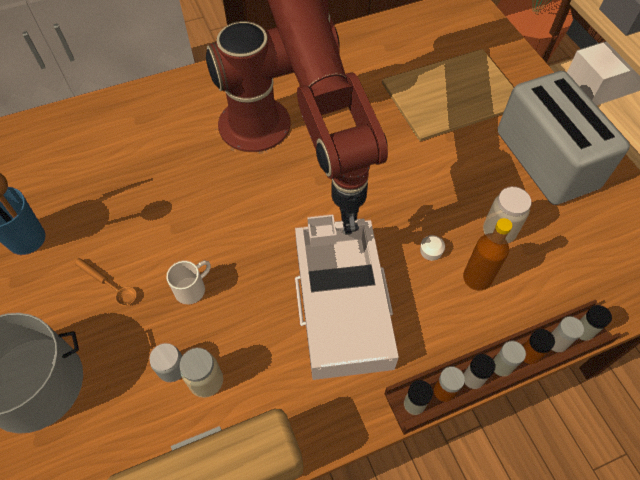

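Handle at (325,310) in the wrist view is parallel to the bin's y. I'll check the scoop's extent in bin coordinates before lowering.

```bash
cat >> h.py <<'E'
C=np.array([.6346,.0058]); A=np.deg2rad(-15.3); XB=np.array([np.cos(A),np.sin(A)]); YB=np.array([-np.sin(A),np.cos(A)])
def tb(p): q=np.asarray(p)[...,:2]-C; return np.stack([q@XB,q@YB],-1)*1000
E
python3 - <<'E'
from h import *
print('tcp',tb([.528,.0585]))
for n,zl,zh in (('w2',.165,.2),('s2',.15,.2),('t2',.15,.2)):
    d=dict(np.load(n+'.npz')); P=pts(d)
    B=tb(P); m=(d['range_z']>0)&(P[...,2]>zl)&(P[...,2]<zh)&(d['frame'].min(2)>90)&(B[...,0]>-190)&(B[...,0]<-50)&(abs(B[...,1])<90)
    print(n,m.sum(),B[m].min(0),B[m].max(0),np.median(P[m][:,2]))
    for y in range(-60,71,20):
        k=m&(abs(B[...,1]-y)<4)
        if k.sum(): print(y,B[k][:,0].min().round(1),B[k][:,0].max().round(1),P[k][:,2].min().round(3),P[k][:,2].max().round(3))
E
```

```text
tcp [-116.72793054   22.70330883]
w2 13651 [-148.03337011  -10.88215225] [-103.45102444   63.66591651] 0.1780872149502679
0 -127.5 -109.7 0.174 0.18
20 -127.2 -108.7 0.175 0.199
40 -127.8 -109.9 0.175 0.181
60 -127.8 -109.8 0.167 0.181
s2 590 [-150.36850227  -65.42611077] [-87.99147873  63.96960731] 0.17065132835131513
-60 -147.7 -88.8 0.15 0.179
-40 -147.9 -88.5 0.15 0.178
-20 -150.4 -88.2 0.15 0.179
0 -125.6 -108.4 0.165 0.181
40 -121.1 -117.5 0.178 0.179
60 -126.0 -107.8 0.172 0.182
t2 156 [-146.80885599  -66.99115133] [-90.46130237  10.76878017] 0.17519238650642222
-60 -146.1 -90.8 0.153 0.182
-40 -146.2 -91.5 0.161 0.182
0 -127.1 -122.3 0.175 0.178
```

Call:
jog_arm:
  steps:
    - {"dx":0,"dy":0.02,"dz":-0.7,"twist":0}
    - {"dx":0,"dy":0.02,"dz":-1.4,"twist":0}
    - {"dx":0,"dy":0.02,"dz":-1.9,"twist":0}
    - {"dx":0,"dy":0.02,"dz":-2.1,"twist":0}
    - {"dx":0,"dy":0.02,"dz":-2.12,"twist":0}

```text
t: 4.47
tool_pos: [0.5265, 0.064, 0.0264]
tool_rot: [-2.492, -1.911, -0.01]
contact_force: [-0.6, -0.9, -1.5]
opening: 0.017
```

Call:
jog_arm:
  steps:
    - {"dx":0,"dy":-0.06,"dz":-0.03,"twist":0}
    - {"dx":0,"dy":-0.06,"dz":-0.05,"twist":0}
    - {"dx":0,"dy":-0.06,"dz":-0.06,"twist":0}

```text
t: 4.85
tool_pos: [0.5272, 0.0603, 0.0236]
tool_rot: [2.493, 1.912, 0.012]
contact_force: [-0.1, 0.4, 2.8]
opening: 0.0171
```

Call:
jog_arm:
  steps:
    - {"dx":0,"dy":0,"dz":-0.02,"twist":0}
    - {"dx":0,"dy":0,"dz":-0.03,"twist":0}

```text
t: 5.1
tool_pos: [0.5281, 0.0603, 0.0233]
tool_rot: [2.492, 1.911, 0.013]
contact_force: [-1.9, 1.1, 8.6]
opening: 0.0173
```

Call:
jog_arm:
  steps:
    - {"dx":0,"dy":0,"dz":0,"twist":0}
    - {"dx":0,"dy":0,"dz":0,"twist":0}
    - {"dx":0,"dy":0,"dz":0,"twist":0}
  gripper: 135

```text
t: 5.48
tool_pos: [0.5281, 0.0603, 0.0231]
tool_rot: [2.492, 1.911, 0.013]
contact_force: [0.5, 0.2, 0.8]
opening: 0.0403
```

Call:
jog_arm:
  steps:
    - {"dx":0,"dy":0,"dz":0.2,"twist":0}
    - {"dx":0,"dy":0,"dz":0.7,"twist":0}
    - {"dx":0,"dy":0,"dz":1.4,"twist":0}
    - {"dx":0,"dy":0,"dz":2.0,"twist":0}
    - {"dx":0,"dy":0,"dz":2.3,"twist":0}

```text
t: 6.1
tool_pos: [0.5292, 0.0602, 0.1643]
tool_rot: [2.49, 1.909, 0.018]
contact_force: [0.2, 0.3, -0.3]
opening: 0.04
```

```bash
python3 - <<'E'
from h import *
o=ctrl.get_obs(); print(o['t'],o['tool_pos'],o['tool_rot'],o['opening'],o['contact_force'],o['q'])
d=grab('wrist','w3'); s=grab('scene','s3')
E
python3 -c "
import cv2
b=cv2.imread('pics/s3.png')[170:390,280:480]
cv2.imwrite('pics/c3.png',cv2.resize(b,None,fx=2.7,fy=2.7))"
```

```text
6.1 [0.52921214 0.06023604 0.16434602] [2.49023576 1.90929716 0.01843274] 0.04000691518490433 [ 0.22754065  0.27373992 -0.34528025] [-0.02888086 -0.12659581  1.9011997   0.00473499  1.35560928  0.23270639]
```

View pics/w3.png

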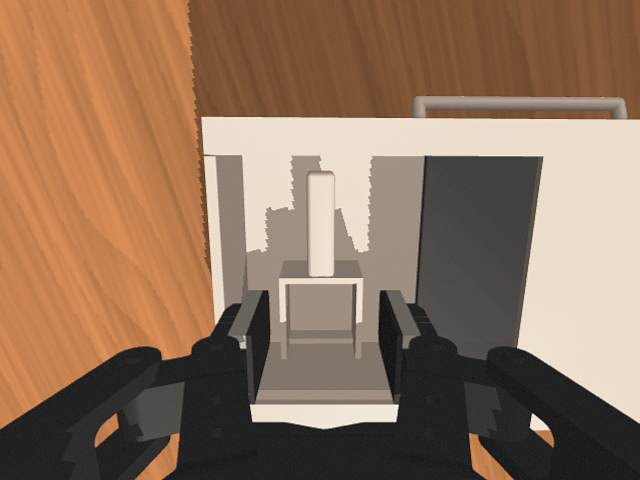

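View pics/c3.png

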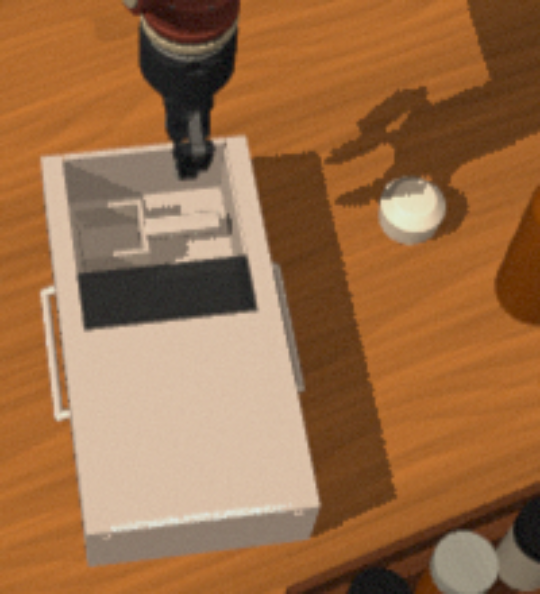

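The scoop stands upright inside the bin: handle at (320,225) in the wrist view, clear of the walls. Now I'll close the fingers and go over the glass strip.

Call:
jog_arm:
  steps:
    - {"dx":0.4,"dy":-0.25,"dz":0,"twist":0}
    - {"dx":0.9,"dy":-0.55,"dz":-0.2,"twist":0}
    - {"dx":1.24,"dy":-0.77,"dz":-0.5,"twist":0}
    - {"dx":1.24,"dy":-0.77,"dz":-0.8,"twist":0}
    - {"dx":1.24,"dy":-0.77,"dz":-0.9,"twist":0}
  gripper: 255
  newtons: 40

```text
t: 6.82
tool_pos: [0.6013, 0.0146, 0.1062]
tool_rot: [-2.493, -1.911, -0.012]
contact_force: [-0.4, 0.3, 0.1]
opening: -0.0001
```

```bash
python3 - <<'E'
from h import *
o=ctrl.get_obs(); print(o['t'],o['tool_pos'],o['tool_rot'],o['opening'],o['contact_force'],tb(o['tool_pos']))
d=grab('wrist','w4'); s=grab('scene','s4')
E
python3 -c "
import cv2
b=cv2.imread('pics/s4.png')[170:390,280:480]
cv2.imwrite('pics/c4.png',cv2.resize(b,None,fx=2.7,fy=2.7))"
```

```text
6.825 [0.60129173 0.0145722  0.10622772] [-2.49267658 -1.91125403 -0.01212048] -9.630677172660609e-05 [-0.36655922  0.33016739  0.11774688] [-34.44248068  -0.32786675]
```

View pics/w4.png

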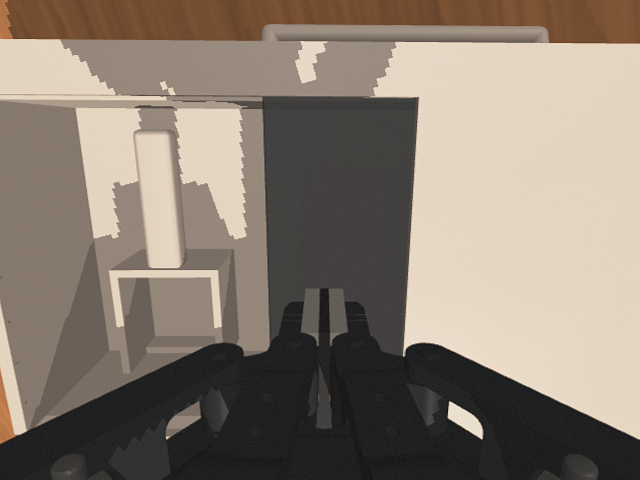

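View pics/c4.png

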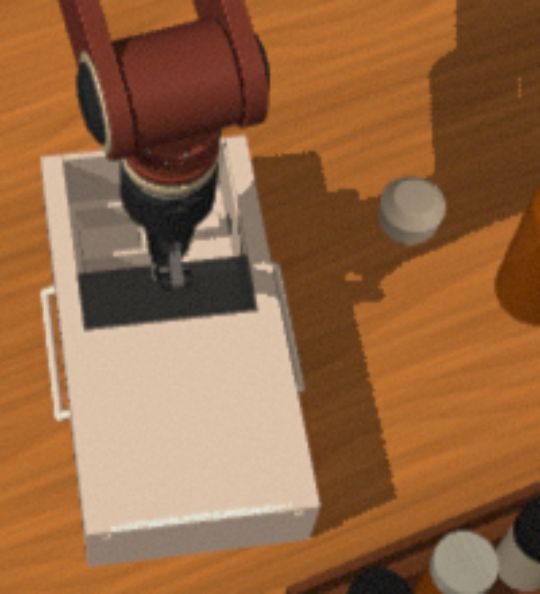

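The closed fingers at (323,300) are over the middle of the strip (265–415). Descending to just above the glass.

Call:
jog_arm:
  steps:
    - {"dx":0,"dy":0,"dz":-0.2,"twist":0}
    - {"dx":0,"dy":0,"dz":-0.35,"twist":0}
    - {"dx":0,"dy":0,"dz":-0.42,"twist":0}
    - {"dx":0,"dy":0,"dz":-0.42,"twist":0}

```text
t: 7.42
tool_pos: [0.6018, 0.0148, 0.0823]
tool_rot: [2.492, 1.912, 0.014]
contact_force: [-0.2, 0.1, 0.6]
opening: -0.0002
```

Call:
jog_arm:
  steps:
    - {"dx":0,"dy":0,"dz":-0.03,"twist":0}
    - {"dx":0,"dy":0,"dz":-0.05,"twist":0}
    - {"dx":0,"dy":0,"dz":-0.05,"twist":0}

```text
t: 7.8
tool_pos: [0.6018, 0.0148, 0.0793]
tool_rot: [2.492, 1.912, 0.014]
contact_force: [0.2, 0.4, 0.5]
opening: -0.0003
```

Call:
jog_arm:
  steps:
    - {"dx":0,"dy":0,"dz":-0.03,"twist":0}
    - {"dx":0,"dy":0,"dz":-0.04,"twist":0}
    - {"dx":0,"dy":0,"dz":-0.04,"twist":0}

```text
t: 8.18
tool_pos: [0.6017, 0.0148, 0.0768]
tool_rot: [2.492, 1.912, 0.014]
contact_force: [-0.5, -0.8, -0.0]
opening: -0.0003
```

Call:
jog_arm:
  steps:
    - {"dx":0,"dy":0,"dz":-0.01,"twist":0}
    - {"dx":0,"dy":0,"dz":-0.025,"twist":0}
    - {"dx":0,"dy":0,"dz":-0.025,"twist":0}

```text
t: 8.55
tool_pos: [0.6019, 0.0147, 0.0761]
tool_rot: [2.492, 1.912, 0.014]
contact_force: [-2.1, -0.3, 5.8]
opening: 0.0001
```

Call:
jog_arm:
  steps:
    - {"dx":0,"dy":0,"dz":-0.02,"twist":0}
    - {"dx":0,"dy":0,"dz":-0.03,"twist":0}
    - {"dx":0,"dy":0,"dz":-0.03,"twist":0}

```text
t: 8.93
tool_pos: [0.6026, 0.0147, 0.0761]
tool_rot: [2.491, 1.911, 0.015]
contact_force: [-3.7, 0.2, 8.6]
opening: -0.0
```

Call:
jog_arm:
  steps:
    - {"dx":0,"dy":0,"dz":-0.04,"twist":0}
    - {"dx":-0.05,"dy":0.014,"dz":-0.043,"twist":0}
    - {"dx":-0.12,"dy":0.033,"dz":-0.043,"twist":0}
    - {"dx":-0.2,"dy":0.055,"dz":-0.043,"twist":0}
    - {"dx":-0.3,"dy":0.082,"dz":-0.043,"twist":0}

```text
t: 9.55
tool_pos: [0.5875, 0.0192, 0.0761]
tool_rot: [2.487, 1.908, 0.024]
contact_force: [2.4, 0.5, 6.4]
opening: -0.0001
```

```bash
cat > lid.py <<'E'
import sys
from h import *
o=ctrl.get_obs(); print('tcp',o['t'],tb(o['tool_pos']).round(1),o['tool_pos'][2].round(4),o['contact_force'].round(1))
t=sys.argv[1]
for n in ('scene','top','wrist'):
    d=grab(n,n[0]+t)
    # dark pixels, by ray onto z=76
    g=d['frame'].max(2); P=pts(d); B=tb(P)
    m=(d['range_z']>0)&(abs(P[...,2]-.076)<.006)&(g<95)&(abs(B[...,1])<74)&(B[...,0]>-180)&(B[...,0]<5)
    out=[]
    for y in (-60,-40,40,60):
        k=m&(abs(B[...,1]-y)<5)
        if k.sum()>5: out.append((y,B[k][:,0].min().round(1),B[k][:,0].max().round(1)))
    print(n,out)
E
python3 lid.py 5
```

```text
tcp 9.55 [-49.    0.5] 0.0761 [2.4 0.5 6.4]
scene [(-60, np.float64(-74.0), np.float64(-4.0)), (-40, np.float64(-72.4), np.float64(-5.9)), (40, np.float64(-74.2), np.float64(-6.3)), (60, np.float64(-72.7), np.float64(-3.9))]
top [(-60, np.float64(-44.1), np.float64(-4.1)), (-40, np.float64(-74.4), np.float64(-13.6)), (40, np.float64(-75.2), np.float64(-48.8)), (60, np.float64(-70.8), np.float64(-45.1))]
wrist [(-40, np.float64(-53.9), np.float64(0.2)), (40, np.float64(-76.3), np.float64(0.6)), (60, np.float64(-76.2), np.float64(0.5))]
```

The lid follows: its front edge is now at about -75, from -61. Continuing.

Call:
jog_arm:
  steps:
    - {"dx":-0.06,"dy":0.016,"dz":-0.045,"twist":0}
    - {"dx":-0.15,"dy":0.04,"dz":-0.048,"twist":0}
    - {"dx":-0.24,"dy":0.065,"dz":-0.05,"twist":0}
    - {"dx":-0.33,"dy":0.09,"dz":-0.05,"twist":0}
    - {"dx":-0.42,"dy":0.115,"dz":-0.05,"twist":0}

```text
t: 10.32
tool_pos: [0.565, 0.0258, 0.0761]
tool_rot: [2.483, 1.905, 0.032]
contact_force: [3.2, 0.2, 7.1]
opening: -0.0005
```

```bash
python3 lid.py 6
```

```text
tcp 10.325 [-72.4   0.9] 0.0761 [3.2 0.2 7.1]
scene [(-60, np.float64(-97.9), np.float64(-6.7)), (-40, np.float64(-97.5), np.float64(-5.7)), (40, np.float64(-95.9), np.float64(-5.9)), (60, np.float64(-97.8), np.float64(-5.9))]
top [(-60, np.float64(-73.5), np.float64(-3.4)), (-40, np.float64(-99.0), np.float64(-43.0)), (40, np.float64(-98.5), np.float64(-76.2)), (60, np.float64(-98.5), np.float64(-79.4))]
wrist [(-60, np.float64(-11.5), np.float64(-9.6)), (-40, np.float64(-77.3), np.float64(-14.2)), (40, np.float64(-99.5), np.float64(1.3)), (60, np.float64(-99.2), np.float64(1.4))]
```

Call:
jog_arm:
  steps:
    - {"dx":-0.08,"dy":0.02,"dz":-0.047,"twist":0}
    - {"dx":-0.19,"dy":0.05,"dz":-0.05,"twist":0}
    - {"dx":-0.3,"dy":0.08,"dz":-0.052,"twist":0}
    - {"dx":-0.41,"dy":0.11,"dz":-0.052,"twist":0}
    - {"dx":-0.52,"dy":0.14,"dz":-0.052,"twist":0}

```text
t: 11.1
tool_pos: [0.5368, 0.0339, 0.0761]
tool_rot: [2.479, 1.902, 0.04]
contact_force: [2.5, -0.7, 7.7]
opening: -0.0001
```

Call:
jog_arm:
  steps:
    - {"dx":-0.08,"dy":0.02,"dz":-0.047,"twist":0}
    - {"dx":-0.19,"dy":0.05,"dz":-0.05,"twist":0}
    - {"dx":-0.3,"dy":0.08,"dz":-0.052,"twist":0}
    - {"dx":-0.41,"dy":0.11,"dz":-0.052,"twist":0}

```text
t: 11.6
tool_pos: [0.5157, 0.0398, 0.0761]
tool_rot: [2.473, 1.897, 0.05]
contact_force: [3.1, -1.4, 7.7]
opening: -0.0001
```

```bash
python3 lid.py 7
```

```text
tcp 11.6 [-123.7    1.4] 0.0761 [ 3.1 -1.4  7.7]
scene [(-60, np.float64(-149.7), np.float64(-7.3)), (-40, np.float64(-149.4), np.float64(-5.7)), (40, np.float64(-147.3), np.float64(-3.4)), (60, np.float64(-149.4), np.float64(-3.9))]
top [(-60, np.float64(-141.5), np.float64(-2.1)), (-40, np.float64(-150.6), np.float64(-2.5)), (40, np.float64(-148.7), np.float64(-2.6)), (60, np.float64(-47.4), np.float64(-1.6))]
wrist [(-60, np.float64(-63.4), np.float64(1.0)), (-40, np.float64(-128.7), np.float64(1.9)), (40, np.float64(-150.1), np.float64(-11.5)), (60, np.float64(-149.8), np.float64(-15.0))]
```

Call:
jog_arm:
  steps:
    - {"dx":-0.08,"dy":0.02,"dz":-0.047,"twist":0}
    - {"dx":-0.18,"dy":0.048,"dz":-0.05,"twist":0}
    - {"dx":-0.28,"dy":0.075,"dz":-0.052,"twist":0}
    - {"dx":-0.36,"dy":0.098,"dz":-0.052,"twist":0}
    - {"dx":-0.43,"dy":0.117,"dz":-0.052,"twist":0}

```text
t: 12.38
tool_pos: [0.4929, 0.0462, 0.0761]
tool_rot: [2.468, 1.894, 0.057]
contact_force: [2.8, -1.9, 7.2]
opening: 0.0
```

```bash
python3 lid.py 8
```

```text
tcp 12.375 [-147.4    1.5] 0.0761 [ 2.8 -1.9  7.2]
scene [(-60, np.float64(-175.6), np.float64(-5.7)), (-40, np.float64(-171.3), np.float64(-6.4)), (40, np.float64(-172.0), np.float64(-5.1)), (60, np.float64(-172.0), np.float64(-3.5))]
top [(-60, np.float64(-170.6), np.float64(-0.6)), (-40, np.float64(-172.4), np.float64(-1.6)), (40, np.float64(-76.0), np.float64(-1.2)), (60, np.float64(-78.8), np.float64(-1.7))]
wrist [(-60, np.float64(-85.6), np.float64(-15.4)), (-40, np.float64(-152.0), np.float64(-17.6)), (40, np.float64(-173.5), np.float64(-34.1)), (60, np.float64(-173.1), np.float64(-37.7))]
```

View pics/w8.png

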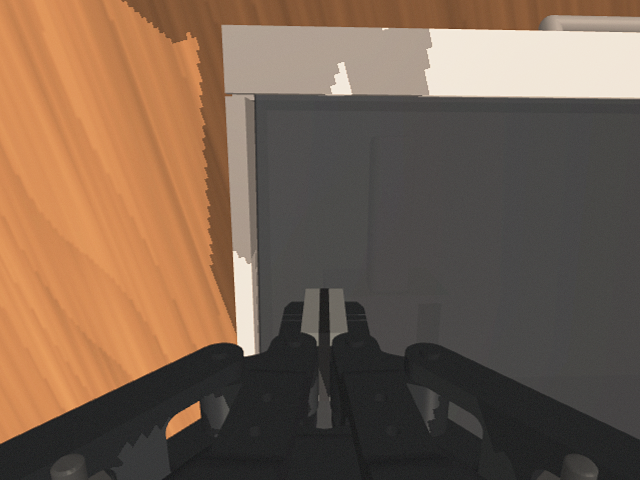

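The glass edge at (257,220) meets the front wall, so the lid is home or within 1–2 mm of it. One more pull of about 5 mm to seat it.

Call:
jog_arm:
  steps:
    - {"dx":-0.02,"dy":0.006,"dz":-0.05,"twist":0}
    - {"dx":-0.05,"dy":0.014,"dz":-0.055,"twist":0}
    - {"dx":-0.08,"dy":0.022,"dz":-0.055,"twist":0}
    - {"dx":-0.11,"dy":0.03,"dz":-0.055,"twist":0}
    - {"dx":-0.13,"dy":0.035,"dz":-0.055,"twist":0}

```text
t: 13.15
tool_pos: [0.489, 0.0478, 0.0762]
tool_rot: [2.463, 1.89, 0.069]
contact_force: [5.9, -0.6, 6.6]
opening: -0.0004
```

```bash
python3 lid.py 9
```

```text
tcp 13.15 [-151.5    2.1] 0.0762 [ 5.9 -0.6  6.6]
scene [(-60, np.float64(-176.7), np.float64(-5.8)), (-40, np.float64(-173.1), np.float64(-6.1)), (40, np.float64(-175.5), np.float64(-4.8)), (60, np.float64(-176.7), np.float64(-4.5))]
top [(-60, np.float64(-170.8), np.float64(-1.3)), (-40, np.float64(-172.6), np.float64(-2.2)), (40, np.float64(-83.6), np.float64(-2.5)), (60, np.float64(-89.5), np.float64(-1.2))]
wrist [(-60, np.float64(-89.7), np.float64(-17.7)), (-40, np.float64(-155.9), np.float64(-20.4)), (40, np.float64(-174.8), np.float64(-36.4)), (60, np.float64(-174.7), np.float64(-40.4))]
```

The pull force rose to 5.9 N and the tip slipped about 3 mm, so the lid is against the wall. Lifting off.

Call:
jog_arm:
  steps:
    - {"dx":0,"dy":0,"dz":0.1,"twist":0}
    - {"dx":0,"dy":0,"dz":0.4,"twist":0}
    - {"dx":-0.1,"dy":0,"dz":1.0,"twist":0}
    - {"dx":-0.5,"dy":0.3,"dz":1.8,"twist":0}
    - {"dx":-1.0,"dy":0.9,"dz":2.3,"twist":0}

```text
t: 13.92
tool_pos: [0.4291, 0.1018, 0.2176]
tool_rot: [2.464, 1.886, 0.073]
contact_force: [0.6, 0.5, 0.6]
opening: -0.0
```

Call:
jog_arm:
  steps:
    - {"dx":0,"dy":0.8,"dz":0,"twist":0}
    - {"dx":0,"dy":1.6,"dz":0.2,"twist":0}
    - {"dx":0,"dy":2.4,"dz":0.4,"twist":0}
    - {"dx":0,"dy":3.0,"dz":0.4,"twist":0}
    - {"dx":0,"dy":3.0,"dz":0.4,"twist":0}

```text
t: 14.55
tool_pos: [0.4284, 0.2835, 0.2421]
tool_rot: [2.461, 1.89, 0.072]
contact_force: [0.3, 0.4, -0.1]
opening: 0.0001
```

```bash
python3 lid.py 10
python3 - <<'E'
import cv2
b=cv2.imread('pics/s10.png')[170:390,280:480]
cv2.imwrite('pics/c10.png',cv2.resize(b,None,fx=2.7,fy=2.7))
a=cv2.imread('pics/t10.png')[90:290,130:390]
cv2.imwrite('pics/c11.png',cv2.resize(a,None,fx=3,fy=3))
E
```

```text
tcp 14.55 [-272.2  213.4] 0.2421 [ 0.3  0.4 -0.1]
scene [(-60, np.float64(-172.2), np.float64(-5.9)), (-40, np.float64(-172.9), np.float64(-5.0)), (40, np.float64(-174.0), np.float64(-4.8)), (60, np.float64(-176.4), np.float64(-4.3))]
top [(-60, np.float64(-173.0), np.float64(-2.0)), (-40, np.float64(-172.9), np.float64(-1.9)), (40, np.float64(-172.9), np.float64(-1.3)), (60, np.float64(-172.9), np.float64(-1.8))]
wrist [(40, np.float64(-154.6), np.float64(1.4)), (60, np.float64(-88.4), np.float64(1.8))]
```

View pics/c10.png

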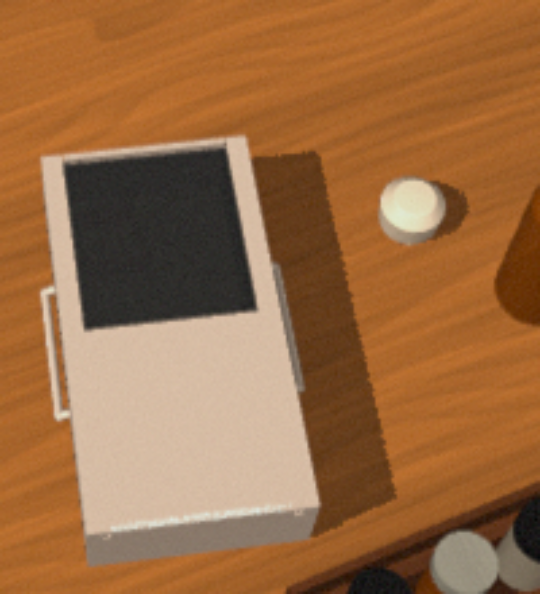

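View pics/t10.png

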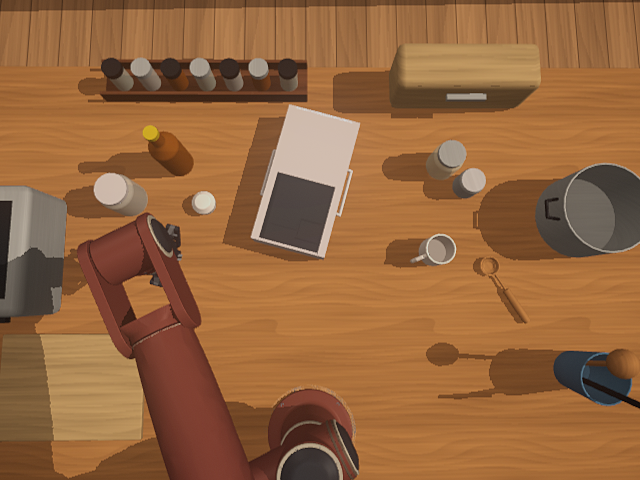

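The glass fills the opening up to the front wall (front edge between -172 and -176 mm, wall at -174). The other objects are at the same pixels as before, and nothing is in contact. Handing in.

```bash
python3 -c "
from h import *
print(ctrl.finish_job())"
```

```text
the job is handed in; nothing more can be done
None
```

The scoop is in the bin and the lid is closed. The job was handed in at about 14.7 s of the 72 s allowed.

- **Scoop:** I gripped it by the handle and lowered it through the open front until it touched the floor (about 9 N), then let go. The pictures afterwards showed it upright and clear of the walls. I could not see it again once the lid was shut.
- **Lid:** I drew it forward with closed fingers. The forces I read, once per move, were 6 to 9 N downward, well under the 25 N limit, but peaks between readings were not seen. On the last pull the sideways force rose to 6 N and the fingertip slipped about 3 mm, which fits the lid being against the wall.
- **Final measurement:** The top view puts the lid's front edge at bin x = -173 along its whole width. The scene view gives -172 to -176, against a wall at -174, so the two agree within the 2 mm calibration.
- **Surroundings:** By eye, the other things on the counter look unmoved in the last top picture. The arm ended clear of everything, with about 0 N on the tool.
- **Failed or disagreed:** The first try at the lowering and gripping moves was rejected by the interface and moved nothing. Views of the scoop's position disagreed by 3 mm, so I aimed between them. The tool tilted a few degrees during the pull, with no visible effect.

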